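# Find the release notch in a clock's back by touch and spring the cover open

## Task

The wall clock lies face down in its padded holder, and somewhere round the flat steel rim of its back is a finger notch with the cover's spring catch inside. Set a fingertip lightly on the rim at the side nearest the robot, slide it round along the rim until you find the notch, then press down the catch in it so that the cover springs open. Take the hand away, leaving the clock seated in its holder (never lift it) and everything else on the bench where it is.

Things in the scene. Friction and masses are not known exactly. Their poses are not given: they have to be found in the camera images.
- clock: Round wall clock, about 1.5 kg, loose, face down in its holder. Brass bezel 190 mm across below, white case 165 mm across above it, the screwed-on steel back uppermost, 52 mm above the origin (centre of the underside). z up; x points away from the robot, within 0.15 rad. These axes do not tell where the notch is. The back is screwed tight: the notch does not turn under a fingertip.
- holder: Fixed round grey holder, 220 mm across. The clock sits in its recess with 1 to 3 mm of play; the recess floor is 18 mm, the black rubber lip round it 28 mm above the bench. Origin: centre of the underside, on the bench.
- rim_centre (a point): Centre of the clock's back at the height of the rim's top (70 mm above the bench). The rim is a flat, level steel ring from 53 to 82 mm radius, smooth all round but for one notch. Inside it lies the round aluminium cover (99 mm across, its top 1 to 2 mm below the rim); outside it the case drops away freely. The notch's middle is at least 75 degrees round the rim from rim_start, either way.
- rim_start (a point): Point of the rim nearest the robot (within some 20 degrees), on its top at 70 mm radius: set the fingertip down here. Wherever it is, the notch is a gap through the whole width of the rim with upright radial walls 43 degrees apart: 39 mm wide by the cover, 54 mm at 74 mm radius, open to the outside. Closed fingertips fit in, centred at 74 mm radius and overhanging the rim's outer edge.
- catch (a joint): Spring catch, a ribbed steel push pad filling the bottom of the notch from 55 to 81 mm radius, its top 7 mm below the rim's. Pressed down anywhere it sinks straight down. Value: its travel in m, 0 at rest, 0.006 fully down; it lets the cover go at about 0.003 and springs back when left. It takes 3 N to start and 6 N to press fully.
- cover (a joint): The round aluminium cover, hinged on the side opposite the notch, with an opening spring. Value: its angle in rad, 0 when shut and held by the catch; once let go it springs up to its stop at 0.15, its edge beside the notch standing about 14 mm above the rim.
- tweezers: Brass tweezers, 126 mm long (along x), 7 mm high, lying loose beside the holder. Origin: centre of the underside. Leave alone.
- screwdriver: Small screwdriver with a blue handle, 131 mm long (along x), 11 mm high, lying loose. Origin: underside, near the middle of its length. Leave alone.
- loupe: Black eye loupe, 37 mm across, 28 mm high, standing. Origin: centre of the underside. Leave alone.
- pad_block: Yellow pad 50 x 50 x 14 mm with a small movement part on it (18 mm high in all). Origin: centre of the underside. Leave alone.
- dust_bell: Clear dust bell on a white dish over a small movement, 92 mm across, 60 mm high with its knob. Origin: centre of the underside. Leave alone.
- pegwood: Wooden stick 120 x 6 x 6 mm (long along its x), lying behind the holder. Origin: centre of the underside. Leave alone.
- oil_pot: Small amber jar with a red cap, 38 mm across, 45 mm high. Origin: centre of the underside. Leave alone.
There are look-alikes about, which are no part of the job. What is shaped like the clock but orange or red is not meant.

How it is judged (in metres and radians):
On the way, in this order (a step that is already met when the one before it is completed fails the run):
1. a fingertip rests on the clock's back, within 45 mm of the point of the rim nearest the robot (contact force between the fingers and clock above 0.3 N and horizontal distance between the grasp point and rim_start below 0.045 m and value of joint cover below 0.03 rad), for 0.1 s.
2. the fingertip slides on along the rim (it is on the rim 50 to 80 mm from that point, the catch not yet pressed) (contact force between the fingers and clock above 0.3 N and horizontal distance between the grasp point and rim_start between 0.05 and 0.08 m and horizontal distance between the grasp point and rim_centre above 0.052 m and value of joint catch below 0.0008 m and value of joint cover below 0.03 rad), for 0.05 s.
3. the catch is pressed and the cover springs open (value of joint cover above 0.1 rad), for 0.1 s.
At the end, for the whole second after the job is handed in: The cover stands open (over 0.10 rad of its 0.15), the catch has sprung back (less than 1.5 mm down), and the clock lies level and at rest in its holder, within 8 mm of where it was; the other things on the bench are within 20 mm of their places (value of joint cover above 0.1 rad and value of joint catch below 0.0015 m and distance of clock from where it was at the start of the episode below 0.008 m and angle between clock's own z axis and vertical below 0.05 rad and linear speed of clock below 0.02 m/s); the robot touches nothing.
It fails at once if the clock is lifted, tipped or pushed out of its seat (more than 12 mm or 0.15 rad) (distance of clock from where it was at the start of the episode above 0.012 m or angle between clock's own z axis and vertical above 0.15 rad).
It fails at once if the fingers press on the clock with more than 45 N (contact force between the fingers and clock above 45 N).
It fails at once if another thing on the bench is moved by more than 20 mm (distance of any of tweezers, screwdriver, loupe, pad_block, dust_bell, pegwood, oil_pot from where it was at the start of the episode above 0.02 m).
It also fails if it takes over 64 s, if anything falls off the work surface, if the arm or the gripper's body presses on something with over 40 N, if the wrist force passes 120 N, or if a joint passes its speed limit or range.

## Robot

A 6-joint arm with a two-finger parallel gripper is mounted at the origin on the work surface. World frame = base frame: x ahead of the robot, y to its left, z up, the work surface at z = 0. Lengths are in mm, angles in rad, forces in N, time in s.
With the tool pointing down it reaches from about 350 to 875 mm from the base axis. Payload 15.5 kg.
Tool frame: the origin (TCP) lies at the very end of the fingers, on their centre line; the grasp point (between the pads) lies 19 mm behind it; z points along the fingers, y is the direction in which the jaws open and shut (so a half turn about z gives the same grasp; the last joint's range is limited). The gripper opens to 85 mm and grips with 20 to 120 N. Pads are 22 mm wide; open, the fingers measure 114 mm over their backs; the gripper's body (76 mm by 85 mm) begins 54 mm behind the grasp point. The pads swing forward as they close: fully open they stand 13 mm farther back than shut.
Start: joints at [1.085, 0.494, 1.345, -0, 1.302, -0.096], TCP at [238.076, 577.881, 231.277] pointing down, gripper open.
Joint ranges: [-2.91, 2.91], [-0.82, 2.16], [0.22, 2.67], [-1.22, 4.37], [0.12, 2.79], [-3.08, 3.08]. Speed limits (rad/s): [1.89, 1.89, 2.57, 3.01, 3.01, 3.01].

## Interface

Orientations are given as a rotation vector (axis times angle).
In Python, from station import bot gives the robot as it stands.
- The arm moves only by the tool servo_tool, never from a script. Its argument "increments" is a list that holds one entry, the list of rows, each a list of 7 numbers: the shift along the world's x, y, z in cm, then the turn, a rotation vector about the world's x, y, z in degrees, then the opening, from 0 (shut) to 1 (fully open). In form: [[[dx, dy, dz, wx, wy, wz, claw], ...]]. A call has 1 to 20 rows; each row is the pose to reach, as a shift and turn from the pose commanded when the call began; what a row does not reach only later rows make up. A row lasts 1/12 s, in which the tool goes at most 41.7 mm and 7.16 degrees, less where a joint would pass 70% of its speed; a pose out of reach is approached as far as the arm can. A call with a gripper value outside its range is refused whole. The fingers move at their own pace and stop on an object; "newtons" is the grip in N (left out, the last holds). Time passes only in rows, so rows that repeat a pose let the fingers close. It gives the time, the measured TCP pose, the force and the opening at its end, in the units of the state.
- bot.state(): the state, without advancing time (a new reading comes with each control period).
- bot.grab_frame(name): name is "scene" or "top" or "wrist"; returns (picture, depth): 384x512x3 uint8, blue, green, red; 384x512 float32, mm along the optical axis (not along the pixel's ray), 0 where there is no reading.
- bot.camera_params(name): a dict with "fovy" (degrees; the focal length in pixels is half the picture's height over the tangent of half this angle, whatever the lens; pixels are square), "cx", "cy" (the principal point, pixels), "T" (4x4, takes a point from camera to world coordinates). Camera axes: x right, y up, looking along -z (the intrinsics and any distortion apply to the point x, -y, -z); pixel columns grow to the right and rows downward; lengths in mm; the calibration is good to about 2 mm. A picture is of the moment at which its call begins: read the wrist's pose just before it. camera_params takes no time and is no camera call; for the wrist camera it gives the pose at the moment of the call.
- bot.job_done(): hands the job in, once; it reports no verdict.
The state is a dict: "t": time; "q": joint angles; "joint_vel": joint speeds; "effort": joint torques, N m; "eef_pos": TCP position; "orientation": TCP orientation; "wrist_force": force on the tool from outside, world axes, zero at the start; "torque": the same for the moment, N m; "finger_gap": finger opening in mm.
Only numpy, scipy, OpenCV 4.12 (cv2) and the standard library are available. Lean on these libraries where they do the work, as an engineer would, in place of code of your own. Each camera call takes 0.05 s, during which the arm holds its last target.

## Working session

There is one attempt and no reset: what is moved stays moved. The work goes in short steps, Python scripts to look and compute and a tool call to move; the robot and the scene stay as the last step left them, time stands still between calls to the robot, and variables do not carry over. Pictures are saved under pics/ and viewed, and the job is handed in when it is done.

Besides the shell and the picture viewer there is one more tool, called after "Request:" as name(argument=value, ...), one argument or row to a line, values as JSON. servo_tool: Moves the arm, as the interface text tells. Its arguments: {"type":"object","properties":{"increments":{"type":"array"},"newtons":{"type":"number"}},"required":["increments"]}

```bash
mkdir -p pics; ls; python3 - <<'E'
from station import bot
import cv2,json
s=bot.state();print({k:(v if not hasattr(v,'tolist') else v.tolist()) for k,v in s.items()})
for n in("scene","top","wrist"):
    p=bot.camera_params(n);print(n,p)
    im,d=bot.grab_frame(n);cv2.imwrite(f"pics/{n}0.png",im)
    import numpy as np;np.save(f"{n}0.npy",d);print(d.min(),d.max())
E
```

```text
pics
{'t': 0.0, 'q': [1.0844840419815944, 0.49417011969218233, 1.3461411339516431, 7.825383960056948e-06, 1.3025114766141674, -0.09550646995668523], 'joint_vel': [-0.0002512669182528084, 0.00012451543464585144, 0.0006064678551059785, 0.0012616956546109886, -0.0008375304780982788, -0.0030150504651353573], 'effort': [-0.001314191504206974, -88.21479320526123, -38.38632345199585, -0.0003481515705061611, 0.010089865245390683, 2.8280652486500912e-05], 'eef_pos': [237.90885768369853, 577.5497713407196, 230.7049938260897], 'orientation': [-0.6099104462573722, -3.081452280056027, 0.0018474047275562067], 'wrist_force': [-0.11357918713911969, -0.007193407319920624, 0.4724869229967701], 'torque': [0.005193030463863962, 0.0012651470230276736, -0.006135630166707681], 'finger_gap': 85.14415503951628}
scene {'fovy': 43.616555282018155, 'cx': 252.44454653266266, 'cy': 196.13787226433826, 'T': array([[-7.71015820e-01, -5.19771946e-01,  3.67928974e-01,
         9.54255699e+02],
       [ 6.36791318e-01, -6.34367873e-01,  4.38262729e-01,
         4.89311872e+02],
       [ 5.60564923e-03,  5.72201473e-01
[... 336 characters left out ...]
354e-01,  1.70936227e-02,  2.66035374e-03,
         3.88569288e+01],
       [ 4.27804151e-03,  9.53093909e-02,  9.95438506e-01,
         8.93296695e+02],
       [ 0.00000000e+00,  0.00000000e+00,  0.00000000e+00,
         1.00000000e+00]])}
0.0 1760.3374
wrist {'fovy': 65.03487828226204, 'cx': 256.7258228386718, 'cy': 196.32593860604933, 'T': array([[ 3.80861378e-01, -8.78638620e-01, -2.87990948e-01,
         1.63765413e+02],
       [ 9.24631014e-01,  3.61427845e-01,  1.20114119e-01,
         6.07296372e+02],
       [-1.44895600e-03, -3.12032191e-01,  9.50070425e-01,
         3.72839744e+02],
       [ 0.00000000e+00,  0.00000000e+00,  0.00000000e+00,
         1.00000000e+00]])}
0.0 1393.9508
```

View pics/top0.png

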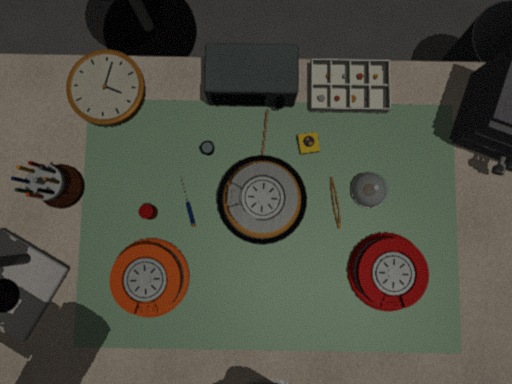

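View pics/scene0.png

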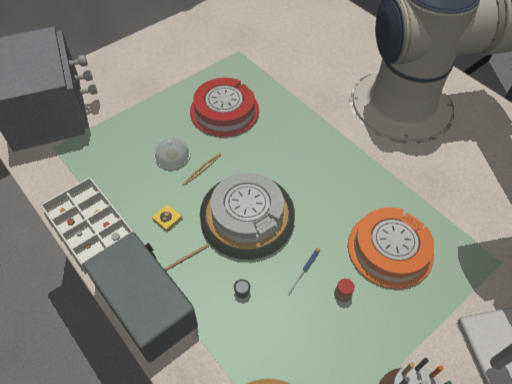

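View pics/wrist0.png

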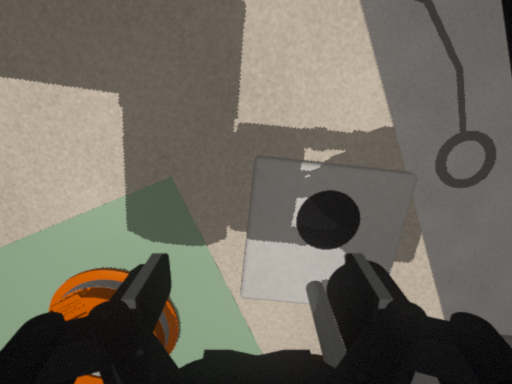

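Candidates in the top view: the white and brass clock in the grey/black holder at (262,198), the orange one at (150,278), the red one at (388,272) and a framed face-up clock at (105,87). The one at (262,198) fits, since it is white and brass, face down and in the holder. I'll check it in an enlarged crop and measure it.

```bash
cat > h.py <<'E'
import numpy as np,cv2
from station import bot
def K(p,h=384):
    return h/2/np.tan(np.radians(p['fovy']/2))
def ray(p,u,v):
    f=K(p);d=np.array([(u-p['cx'])/f,-(v-p['cy'])/f,-1.]);return p['T'][:3,3],p['T'][:3,:3]@d
def onplane(p,u,v,z):
    o,d=ray(p,u,v);t=(z-o[2])/d[2];return o+t*d
def proj(p,P):
    c=p['T'][:3,:3].T@(np.array(P)-p['T'][:3,3]);f=K(p);return p['cx']-f*c[0]/c[2],p['cy']+f*c[1]/c[2]
def cloud(p,d):
    h,w=d.shape;f=K(p);v,u=np.mgrid[:h,:w];
    c=np.stack([(u-p['cx'])/f*d,-(v-p['cy'])/f*d,-d],-1)
    return c@p['T'][:3,:3].T+p['T'][:3,3]
E
python3 - <<'E'
from h import *
for n,(a,b,c,e) in {"top":(205,145,320,255),"scene":(190,160,310,260)}.items():
    im=cv2.imread(f"pics/{n}0.png")[b:e,a:c];im=cv2.convertScaleAbs(cv2.resize(im,None,fx=5,fy=5,interpolation=cv2.INTER_CUBIC),alpha=1.6);cv2.imwrite(f"pics/{n}0c.png",im)
    p=bot.camera_params(n);P=cloud(p,np.load(n+"0.npy"))
    m=(abs(P[...,2]-70)<3.5)&(abs(P[...,0]-480)<130)&(abs(P[...,1])<130)
    Q=P[m];print(n,m.sum(),np.percentile(Q,[1,50,99],axis=0))
    (cx,cy),r=cv2.minEnclosingCircle(Q[:,:2].astype(np.float32));print(cx,cy,r)
print(onplane(bot.camera_params("top"),262,198,70))
E
```

```text
top 2276 [[495.78106629 -60.05101812  66.60594047]
 [552.79880239  11.34999377  68.46055598]
 [608.74428652  85.64491188  71.73506571]]
572.2567749023438 17.76240348815918 81.77070617675781
scene 1953 [[498.1663174  -59.16641744  66.53899982]
 [555.48797466  15.36223798  68.69426483]
 [608.93698009  88.57848156  72.17893473]]
572.462646484375 17.936498641967773 81.83219146728516
[571.86360667  18.92134456  70.        ]
```

```bash
python3 - <<'E'
from h import *
for n in("top","scene"):
    p=bot.camera_params(n);P=cloud(p,np.load(n+"0.npy"))
    R=np.hypot(P[...,0]-572,P[...,1]-18)
    m=(abs(P[...,2]-70)<3.5)&(R<95)
    Q=P[m];(cx,cy),r=cv2.minEnclosingCircle(Q[:,:2].astype(np.float32));print(n,m.sum(),cx,cy,r)
    R=np.hypot(P[...,0]-cx,P[...,1]-cy);A=np.degrees(np.arctan2(P[...,1]-cy,P[...,0]-cx))%360
    print([ (a,round(float(np.median(P[...,2][(R>60)&(R<78)&(A>=a)&(A<a+10)])),1)) for a in range(0,360,10)])
    M=(P[...,2]<40)&(P[...,2]>25)&(R<130)&(R>100)
E
```

```text
top 3023 573.8633422851562 18.299882888793945 82.03306579589844
[(0, 67.9), (10, 69.0), (20, 68.7), (30, 68.3), (40, 67.9), (50, 68.2), (60, 64.4), (70, 61.9), (80, 61.5), (90, 62.3), (100, 61.4), (110, 68.6), (120, 68.6), (130, 68.7), (140, 69.3), (150, 68.3), (160, 68.8), (170, 68.8), (180, 68.7), (190, 68.3), (200, 68.6), (210, 68.6), (220, 68.9), (230, 68.4), (240, 69.0), (250, 69.0), (260, 68.8), (270, 68.7), (280, 68.3), (290, 68.5), (300, 68.7), (310, 68.4), (320, 68.8), (330, 68.5), (340, 68.5), (350, 68.4)]
scene 2756 576.1012573242188 19.567277908325195 83.23148345947266
[(0, 69.0), (10, 69.1), (20, 68.6), (30, 68.4), (40, 69.0), (50, 68.8), (60, 63.0), (70, 61.5), (80, 61.6), (90, 61.9), (100, 61.1), (110, 68.7), (120, 68.8), (130, 68.9), (140, 69.3), (150, 68.9), (160, 68.7), (170, 68.4), (180, 68.9), (190, 68.2), (200, 68.9), (210, 69.4), (220, 69.5), (230, 68.7), (240, 68.5), (250, 68.7), (260, 69.4), (270, 68.6), (280, 68.7), (290, 69.4), (300, 68.7), (310, 68.8), (320, 68.3), (330, 69.4), (340, 68.8), (350, 68.5)]
```

View pics/top0c.png

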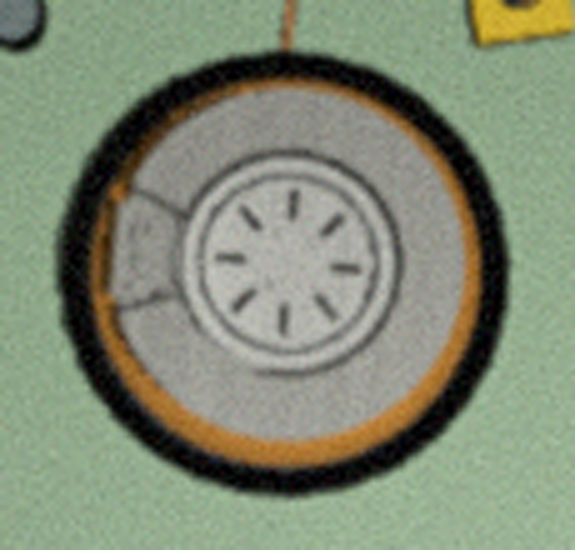

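View pics/scene0c.png

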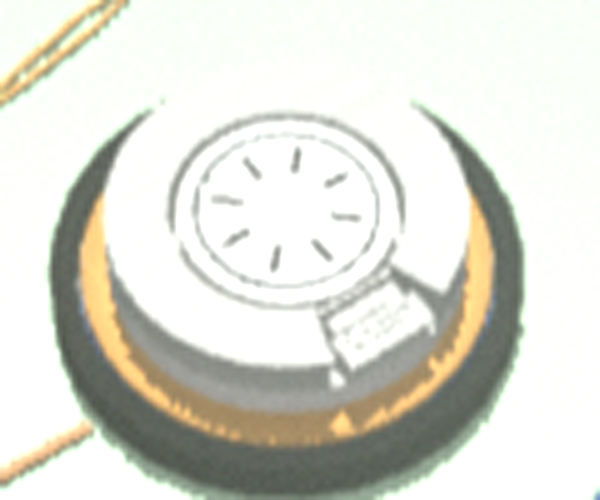

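The crops confirm it: white case, brass bezel, black lip. The notch shows on the left (+y) side at top crop (140,250), about 85° round. I'll refine the notch edges.

```bash
python3 - <<'E'
from h import *
c=np.array([573.7,18.5])
for n in("top","scene"):
    p=bot.camera_params(n);P=cloud(p,np.load(n+"0.npy"))
    R=np.hypot(P[...,0]-c[0],P[...,1]-c[1]);A=np.degrees(np.arctan2(P[...,1]-c[1],P[...,0]-c[0]))%360
    Z=P[...,2]
    m=(R>57)&(R<78)&(A>45)&(A<125)&(Z>56)
    print(n,[ (a,round(float(np.mean(Z[m&(A>=a)&(A<a+3)]>65.5)),2)) for a in range(48,123,3)])
    m=(abs(Z-70)<4)&(R<90)
    # case-edge least squares circle: outermost point per angular bin
    pts=np.array([P[m&(A>=a)&(A<a+6)][np.argmax(R[m&(A>=a)&(A<a+6)]),:2] for a in range(0,360,6) if not 55<a<118])
    s=np.linalg.lstsq(np.c_[2*pts,np.ones(len(pts))],(pts**2).sum(1),rcond=None)[0];print(s[:2],np.sqrt(s[2]+s[:2]@s[:2]))
# edges from crop pixels of top view: walls ends (130,188),(187,215) ; (118,310),(172,293)
p=bot.camera_params("top")
for u,v in[(130,188),(187,215),(118,310),(172,293)]:
    q=onplane(p,205+u/5,145+v/5,70);d=q[:2]-c;print(q.round(1),np.hypot(*d).round(1),np.degrees(np.arctan2(d[1],d[0])).round(1))
E
```

```text
top [(48, 1.0), (51, 0.93), (54, 0.87), (57, 1.0), (60, 1.0), (63, 0.6), (66, 0.0), (69, 0.0), (72, 0.0), (75, 0.0), (78, 0.0), (81, 0.0), (84, 0.0), (87, 0.0), (90, 0.0), (93, 0.0), (96, 0.0), (99, 0.08), (102, 0.0), (105, 1.0), (108, 0.93), (111, 0.93), (114, 1.0), (117, 1.0), (120, 1.0)]
[573.8583874   18.30350467] 81.49239718675916
scene [(48, 1.0), (51, 1.0), (54, 1.0), (57, 0.92), (60, 0.92), (63, 1.0), (66, 0.0), (69, 0.07), (72, 0.0), (75, 0.0), (78, 0.0), (81, 0.0), (84, 0.11), (87, 0.0), (90, 0.0), (93, 0.07), (96, 0.0), (99, 0.0), (102, 0.0), (105, 0.47), (108, 1.0), (111, 1.0), (114, 1.0), (117, 0.92), (120, 1.0)]
[576.10020049  19.62783506] 81.9502916547981
[606.6  91.6  70. ] 80.2 65.8
[594.4  64.8  70. ] 50.7 65.9
[549.6  95.8  70. ] 81.0 107.3
[558.  71.  70.] 54.8 106.7
```

Request:
servo_tool(
  increments=[
    [[3, -5, 0, 0, 0, 6, 0], [5, -9, 0, 0, 0, 12, 0], [6.6, -13, 0, 0, 0, 18, 0], [8, -17, 0, 0, 0, 18, 0], [10, -21, 0, 0, 0, 18, 0], [11.5, -24.5, 0, 0, 0, 18, 0], [13, -28, 0, 0, 0, 18, 0], [14.8, -31.5, 0, 0, 0, 18, 0], [16.5, -35, 0, 0, 0, 18, 0], [18.2, -38.5, 0, 0, 0, 18, 0], [20, -42, 0, 0, 0, 18, 0], [21.6, -45.5, 0, 0, 0, 18, 0], [23.2, -49, 0, 0, 0, 18, 0], [25, -52.5, 0, 0, 0, 18, 0], [26.6, -56.2, 0, 0, 0, 18, 0], [26.6, -56.2, 0, 0, 0, 18, 0], [26.6, -56.2, 0, 0, 0, 18, 0], [26.6, -56.2, 0, 0, 0, 18, 0]],
  ],
  newtons=20,
)

```text
t: 1.65
eef_pos: [503.6, 16.0, 231.0]
orientation: [-0.122, -3.138, -0.0]
wrist_force: [-0.6, 0.6, 0.7]
finger_gap: 0.0
```

Centre is (574, 18.7) and the notch middle is at about 86° with its walls at 65° and 107°. Descending over the start point.

Request:
servo_tool(
  increments=[
    [[0, 0, -4, 0, 0, 0, 0], [0, 0, -8, 0, 0, 0, 0], [0, 0, -11, 0, 0, 0, 0], [0, 0, -13.5, 0, 0, 0, 0], [0, 0, -15, 0, 0, 0, 0], [0, 0, -15.5, 0, 0, 0, 0], [0, 0, -15.7, 0, 0, 0, 0], [0, 0, -15.7, 0, 0, 0, 0], [0, 0, -15.7, 0, 0, 0, 0]],
  ],
)

```text
t: 2.4
eef_pos: [504.6, 16.3, 75.3]
orientation: [0.119, 3.138, -0.0]
wrist_force: [-0.8, -0.5, -1.0]
finger_gap: -0.1
```

```bash
python3 - <<'E'
from h import *
print(bot.state()['eef_pos'],bot.state()['wrist_force'])
for n in("scene","wrist"):
    im,d=bot.grab_frame(n)
    if n=="scene": im=cv2.resize(im[140:280,170:330],None,fx=4,fy=4)
    cv2.imwrite(f"pics/{n}1.png",im)
E
```

```text
[504.59832522  16.30945096  75.32295207] [-0.76730559 -0.49489089 -1.04056082]
```

View pics/scene1.png

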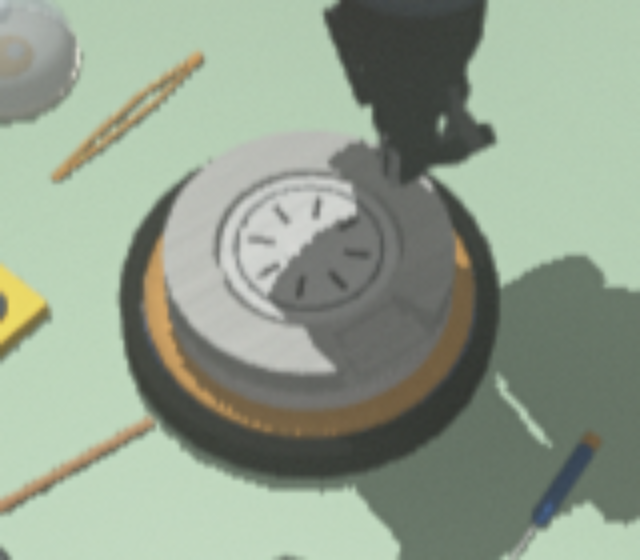

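View pics/wrist1.png

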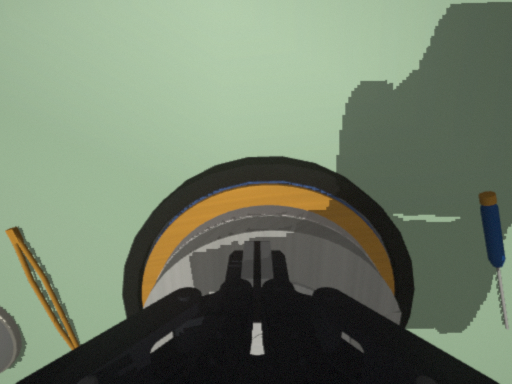

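The fingertips sit just above the near rim (scene crop about (400,175)). Lowering gently.

Request:
servo_tool(
  increments=[
    [[0, 0, -0.1, 0, 0, 0, 0], [0, 0, -0.2, 0, 0, 0, 0], [0, 0, -0.25, 0, 0, 0, 0], [0, 0, -0.3, 0, 0, 0, 0], [0, 0, -0.35, 0, 0, 0, 0], [0, 0, -0.35, 0, 0, 0, 0], [0, 0, -0.35, 0, 0, 0, 0], [0, 0, -0.35, 0, 0, 0, 0]],
  ],
)

```text
t: 3.17
eef_pos: [504.1, 15.9, 70.8]
orientation: [-0.12, -3.139, -0.0]
wrist_force: [0.1, -0.3, 0.0]
finger_gap: -0.0
```

Request:
servo_tool(
  increments=[
    [[0, 0, -0.05, 0, 0, 0, 0], [0, 0, -0.1, 0, 0, 0, 0], [0, 0, -0.1, 0, 0, 0, 0], [0, 0, -0.1, 0, 0, 0, 0]],
  ],
)

```text
t: 3.5
eef_pos: [504.1, 15.9, 70.0]
orientation: [0.12, 3.139, -0.0]
wrist_force: [-1.4, -0.0, 6.4]
finger_gap: 0.2
```

Request:
servo_tool(
  increments=[
    [[0, 0, 0, 0, 0, 0, 0], [0, 0, 0, 0, 0, 0, 0], [0, 0, 0, 0, 0, 0, 0], [0, 0, 0, 0, 0, 0, 0]],
  ],
)

```text
t: 3.83
eef_pos: [504.1, 15.9, 70.0]
orientation: [0.12, 3.139, -0.0]
wrist_force: [-2.0, -0.2, 6.5]
finger_gap: -0.2
```

Request:
servo_tool(
  increments=[
    [[0.02, 0.5, 0, 0, 0, 0, 0], [0.05, 1.0, 0, 0, 0, 0, 0], [0.1, 1.5, 0, 0, 0, 0, 0], [0.2, 2.1, 0, 0, 0, 0, 0], [0.32, 2.7, 0, 0, 0, 0, 0], [0.56, 3.3, 0, 0, 0, 0, 0], [0.84, 3.85, 0, 0, 0, 0, 0], [1.14, 4.4, 0, 0, 0, 0, 0], [1.47, 4.9, 0, 0, 0, 0, 0], [1.65, 5.1, 0, 0, 0, 0, 0], [1.65, 5.1, 0, 0, 0, 0, 0]],
  ],
)

```text
t: 4.75
eef_pos: [520.7, 67.2, 70.0]
orientation: [0.12, 3.139, -0.0]
wrist_force: [-1.8, 2.5, 7.8]
finger_gap: -0.2
```

Request:
servo_tool(
  increments=[
    [[0.35, 0.35, 0, 0, 0, 0, 0], [0.7, 0.67, 0, 0, 0, 0, 0], [1.0, 0.9, 0, 0, 0, 0, 0], [1.3, 1.12, 0, 0, 0, 0, 0], [1.3, 1.12, 0, 0, 0, 0, 0], [1.3, 1.12, 0, 0, 0, 0, 0]],
  ],
)

```text
t: 5.25
eef_pos: [533.4, 78.1, 70.0]
orientation: [-0.12, -3.139, 0.0]
wrist_force: [-2.3, -0.6, 8.2]
finger_gap: 0.1
```

```bash
python3 - <<'E'
from h import *
print(bot.state()['eef_pos'],bot.state()['wrist_force'])
for n in("scene","top"):
    im,d=bot.grab_frame(n)
    im=cv2.resize(im[140:280,170:330] if n=="scene" else im[140:260,200:330],None,fx=4,fy=4)
    cv2.imwrite(f"pics/{n}2.png",im)
E
```

```text
[533.39785818  78.11706973  69.98326017] [-2.34388855 -0.61200109  8.15925456]
```

View pics/scene2.png

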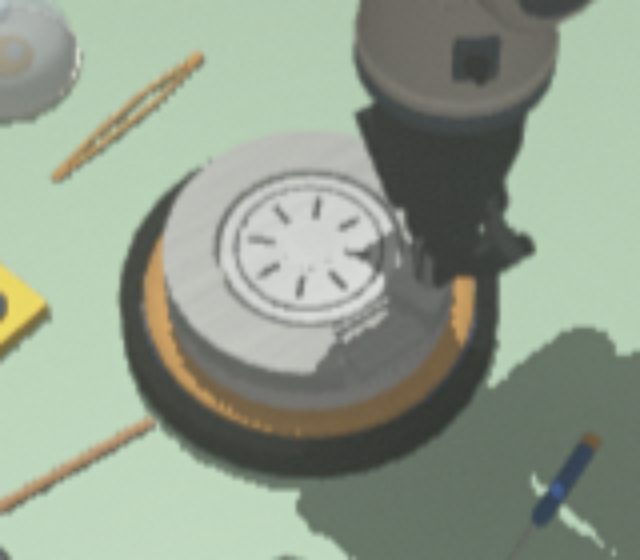

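View pics/top2.png

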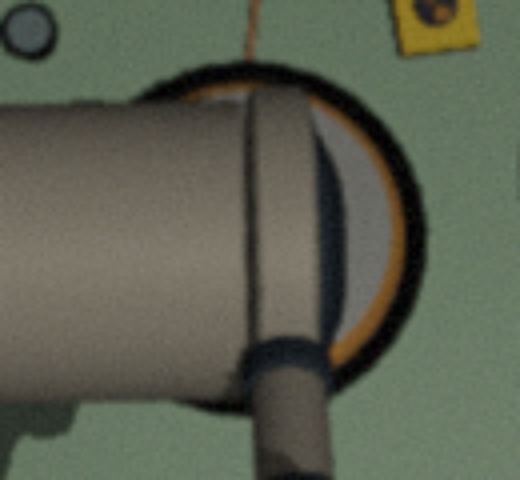

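The fingertip is on the rim just short of the notch (scene crop: finger (440,275), notch (385,335)). Sliding on into the notch.

Request:
servo_tool(
  increments=[
    [[0.34, 0.22, 0, 0, 0, 0, 0], [0.68, 0.42, 0, 0, 0, 0, 0], [1.1, 0.7, 0, 0, 0, 0, 0], [1.56, 0.92, 0, 0, 0, 0, 0], [2.1, 1.15, 0, 0, 0, 0, 0], [2.78, 1.35, 0, 0, 0, 0, 0], [3.3, 1.42, 0, 0, 0, 0, 0], [3.8, 1.46, 0, 0, 0, 0, 0], [4.2, 1.46, 0, 0, 0, 0, 0], [4.55, 1.45, 0, 0, 0, 0, 0], [4.55, 1.45, 0, 0, 0, 0, 0], [4.55, 1.45, 0, 0, 0, 0, 0]],
  ],
)

```text
t: 6.35
eef_pos: [579.0, 92.5, 69.7]
orientation: [-0.12, -3.139, 0.0]
wrist_force: [-0.1, 0.6, 0.9]
finger_gap: 0.2
```

```bash
python3 - <<'E'
from h import *
print(bot.state()['eef_pos'],bot.state()['wrist_force'])
im,d=bot.grab_frame("scene")
cv2.imwrite(f"pics/scene3.png",cv2.resize(im[140:280,170:330],None,fx=4,fy=4))
E
```

```text
[579.04770492  92.49990283  69.66746478] [-0.10643116  0.6452456   0.89063502]
```

View pics/scene3.png

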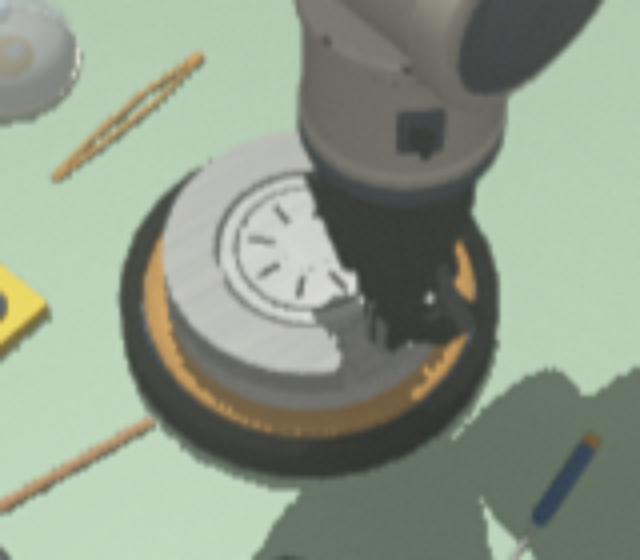

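The vertical force has dropped and the finger at crop (385,325) is over the notch. Now lowering to the catch.

Request:
servo_tool(
  increments=[
    [[0, 0, -0.2, 0, 0, 0, 0], [0, 0, -0.4, 0, 0, 0, 0], [0, 0, -0.55, 0, 0, 0, 0], [0, 0, -0.7, 0, 0, 0, 0], [0, 0, -0.7, 0, 0, 0, 0], [0, 0, -0.7, 0, 0, 0, 0]],
  ],
)

```text
t: 6.9
eef_pos: [578.9, 92.6, 62.7]
orientation: [-0.12, -3.139, 0.0]
wrist_force: [-0.6, -0.3, 0.3]
finger_gap: -0.0
```

Request:
servo_tool(
  increments=[
    [[0, 0, -0.1, 0, 0, 0, 0], [0, 0, -0.2, 0, 0, 0, 0], [0, 0, -0.3, 0, 0, 0, 0], [0, 0, -0.4, 0, 0, 0, 0], [0, 0, -0.45, 0, 0, 0, 0], [0, 0, -0.45, 0, 0, 0, 0], [0, 0, -0.45, 0, 0, 0, 0]],
  ],
)

```text
t: 7.48
eef_pos: [578.9, 92.6, 58.2]
orientation: [-0.12, -3.139, 0.0]
wrist_force: [-3.4, -1.2, 4.3]
finger_gap: 0.4
```

```bash
python3 - <<'E'
from h import *
print(bot.state()['eef_pos'],bot.state()['wrist_force'])
im,d=bot.grab_frame("scene")
cv2.imwrite(f"pics/scene4.png",cv2.resize(im[140:280,170:330],None,fx=4,fy=4))
E
```

```text
[578.93429083  92.58782934  58.22510967] [-3.40822865 -1.22882204  4.25944737]
```

View pics/scene4.png

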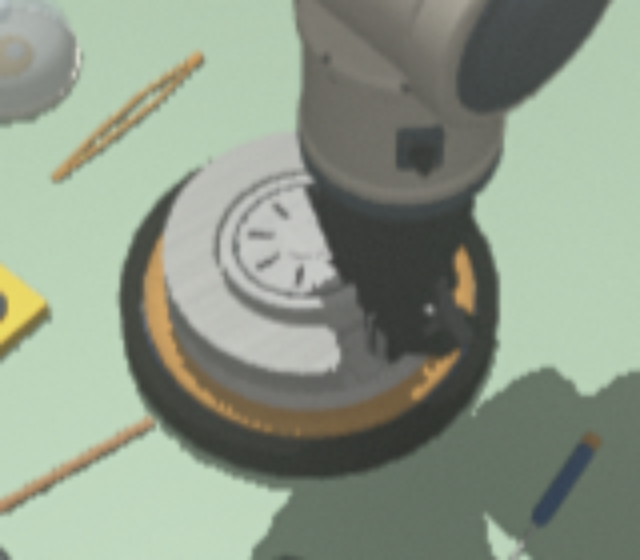

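The cover looks raised: its spokes have shifted and its far rim shows a gap. I'll hold briefly, then withdraw straight up.

Request:
servo_tool(
  increments=[
    [[0, 0, 0, 0, 0, 0, 0], [0, 0, 0, 0, 0, 0, 0], [0, 0, 0.3, 0, 0, 0, 0], [0, 0, 0.7, 0, 0, 0, 0], [0, 0, 1.3, 0, 0, 0, 0], [0, 0, 2.5, 0, 0, 0, 0], [0, 0, 5, 0, 0, 0, 0], [0, 0, 8.5, 0, 0, 0, 0], [0, 0, 12, 0, 0, 0, 0], [0, 3, 14, 0, 0, 0, 0], [0, 7, 16, 0, 0, 0, 0], [0, 11, 16, 0, 0, 0, 0], [0, 15, 16, 0, 0, 0, 0], [0, 19, 16, 0, 0, 0, 0], [0, 22, 16, 0, 0, 0, 0], [0, 22, 16, 0, 0, 0, 0], [0, 22, 16, 0, 0, 0, 0]],
  ],
)

```text
t: 8.95
eef_pos: [578.7, 314.1, 218.5]
orientation: [0.116, 3.139, 0.0]
wrist_force: [0.1, -0.5, 0.1]
finger_gap: -0.2
```

```bash
python3 - <<'E'
from h import *
print(bot.state()['eef_pos'],bot.state()['wrist_force'])
c=np.array([574,18.7])
for n in("scene","top"):
    p=bot.camera_params(n);im,d=bot.grab_frame(n);P=cloud(p,d)
    im0=cv2.imread(f"pics/{n}0.png")
    cv2.imwrite(f"pics/{n}5.png",im);cv2.imwrite(f"pics/{n}5c.png",cv2.resize(im[140:280,170:330] if n=="scene" else im[140:260,200:330],None,fx=4,fy=4))
    Q=P[...,:2]-c;R=np.hypot(*np.moveaxis(Q,-1,0));u=np.array([np.cos(np.radians(86)),np.sin(np.radians(86))])
    m=(R<46)&(d>0)&(P[...,2]<100)
    s=np.polyfit((Q@u)[m],P[...,2][m],1);print(n,"cover slope",s)
    A=np.degrees(np.arctan2(Q[...,1],Q[...,0]));k=(R>62)&(R<77)&(abs(A-86)<14)&(d>0);print("pad z",np.median(P[...,2][k]))
    k=(abs(P[...,2]-70)<4)&(R<90)&(R>58);print("rim",cv2.minEnclosingCircle(P[k][:,:2].astype(np.float32)))
E
```

```text
[578.74867416 314.14463116 218.46331152] [ 0.11832405 -0.52525076  0.06661922]
scene cover slope [-2.70281493e-02  7.21703790e+01]
pad z 62.28986512348564
rim ((576.1522216796875, 19.55955696105957), 83.64591979980469)
top cover slope [ 0.15168619 75.58215457]
pad z 61.818122416390224
rim ((573.8250732421875, 18.317922592163086), 82.01873779296875)
```

View pics/scene5.png

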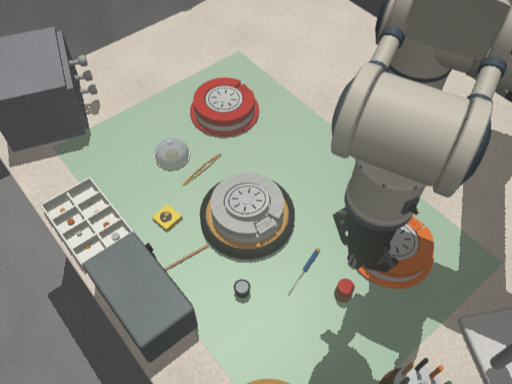

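View pics/scene5c.png

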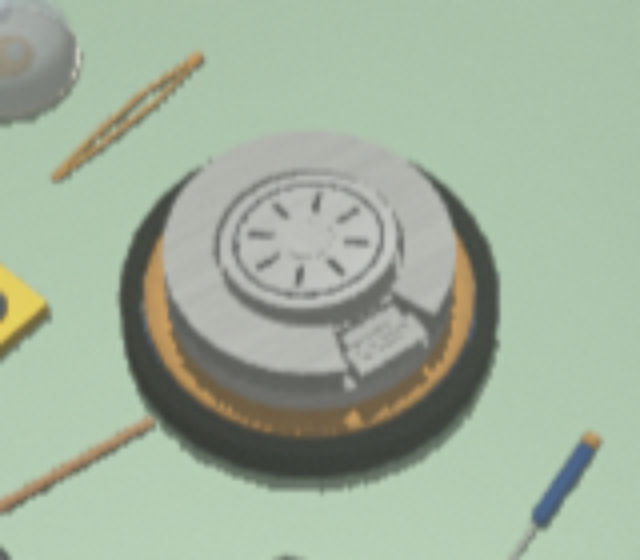

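The top view gives a cover slope of 0.152, which is open. The scene fit disagrees at -0.027, so I'll redo it robustly before handing in.

```bash
python3 - <<'E'
from h import *
c=np.array([574,18.7]);u=np.array([np.cos(np.radians(86)),np.sin(np.radians(86))])
for n in("scene","top"):
    p=bot.camera_params(n);im,d=bot.grab_frame(n);P=cloud(p,d)
    Q=P[...,:2]-c;R=np.hypot(Q[...,0],Q[...,1]);m=(R<44)&(d>0)&(P[...,2]>60)&(P[...,2]<95)
    x=(Q@u)[m];z=P[...,2][m]
    print(n,m.sum(),[(a,round(float(np.median(z[(x>=a)&(x<a+11)])),1)) for a in range(-44,44,11)])
E
```

```text
scene 929 [(-44, 70.2), (-33, 71.3), (-22, 73.1), (-11, 74.9), (0, 76.5), (11, 78.2), (22, 79.8), (33, 81.7)]
top 1127 [(-44, 70.2), (-33, 71.7), (-22, 73.1), (-11, 74.7), (0, 76.4), (11, 77.9), (22, 79.9), (33, 81.2)]
```

Both views now agree that the cover slopes about 0.15 rad. The scene misfit came from stray depth pixels.

```bash
python3 -c "
from station import bot
print(bot.state()['t'],bot.job_done())"
```

```text
the job is handed in; nothing more can be done
9.15 None
```

I opened the clock's cover by its catch and handed the job in at t = 9.15 s; the hand-in reports no verdict.

**What I did:** I set the closed fingertips on the near side of the rim at about 6.5 N. I slid them clockwise (seen from above) to the notch, about 95° round on the robot's left, at about 8 N. There I pressed the catch about 4.8 mm down at about 4 N, then lifted straight up and moved clear.

**Last checks:**
- **Cover:** both cameras show it open at about 0.15 rad.
- **Catch:** its pad reads about 62 mm high from both cameras. That is the same as before I pressed it, so it has sprung back.
- **Clock:** the rim centre is unchanged to within 0.1 mm in both views.
- **Other things:** by eye in the scene picture they all look in their places. I did not measure them.
- **Arm:** it is clear of everything, with wrist force near zero.

**One check disagreed:** the first cover fit from the scene camera gave a slope of -0.03. Stray depth pixels caused it, and with those left out the scene camera matched the top one.

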